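# Open the ratchet clamp

### The job

Open the blue ratchet clamp fully, ready for the next glue-up: press the red release tab down with the fingertips and, keeping it down, push the sliding jaw back along its bar until it is fully home against the rear stop. Then let the tab spring up again and leave the clamp open, with the things lying round it left where they are.

Things in the scene. Friction and masses are not known exactly. Their poses are not given: they have to be found in the camera images.
- clamp: blue ratchet bar clamp, screwed to a plywood board 100 x 360 x 12 mm fixed to the bench. Origin: centre of the board's underside, on the bench top. The steel bar (12 mm square) runs along its y axis, 40 to 52 mm above the bench, with ratchet teeth on its underside 10 mm apart. The fixed jaw is at the -y end (60 mm wide, top at 97 mm, rubber face at y = -145 mm), the rear stop at the +y end.
- rear_stop (a point): top edge of the front face of the rear stop, a blue block 40 mm wide: clamp y = +143 mm, 63 mm above the bench. The sliding jaw is fully home when the back of its carriage meets this face.
- jaw (a joint): travel of the sliding jaw along the clamp's +y axis, in m: 0 = most closed (70 mm gap between the rubber faces), 0.14 = fully open, home against the rear stop. Tab up: a pawl stops it from opening (after at most 10 mm of play; the last 15 mm before home have no more teeth); toward closing it clicks freely. Tab down: it slides with about 3 N of friction and stays where it is left.
- jaw_thumb_rest (a point): top middle of the inner face of the thumb rest, the upright blue wall (54 mm wide, 10 mm thick, top at 90 mm) behind the red tab. A fingertip on the tab pushes this face to open the clamp. The tab's well is 49 mm long from the upright jaw (60 mm wide, 19 mm thick, top at 97 mm) to this face, and open at both sides.
- tab (a joint): depth of the red release tab, in m: 0 = sprung up (pawl engaged), grows as it is pressed straight down, 0.009 = fully down. Let go, it may rest up to 0.0045 down where the pawl stands on a tooth instead of between two; with the jaw home it springs right up. The pawl is clear of the teeth from 0.006 on. The spring takes about 3 N to start and 6.5 N at the bottom.
- tab_top (a point): centre of the upper face of the red release tab (50 mm across the bar, 44 mm along it) in the sliding jaw's well; 70 mm above the bench less the value of joint tab. It rides with the jaw: its clamp y is joint jaw minus 31.5 mm.
- burl_block: brown burl wood block, 66 x 98 x 40 mm, loose; bystander. Origin at the centre of its underside.
- offcut: pale sawn offcut, 30 x 92 x 20 mm, loose; bystander. Origin at the centre of its underside.
- yellow_can: standing yellow can with a black cap, 73 mm across, 160 mm tall, loose; bystander. Origin at the centre of its underside.
- nail_tin: open yellowish tin of nails, 66 mm across, 69 mm tall, loose; bystander. Origin at the centre of its underside.

How it is judged:
By the outcome, as a careful person would: the job done as asked, in the order asked, and still so for the second after the job is handed in, with the robot touching nothing.
It also fails if it takes over 40 s, if anything falls off the work surface, if the arm or the gripper's body presses on something with over 40 N, if the wrist force passes 120 N, or if a joint passes its speed limit or range.

### The arm

A 6-joint arm with a two-finger parallel gripper is mounted at the origin on a cart in front of the work surface, level with it; the furniture and walls round the work are solid. World frame = base frame: x ahead of the robot, y to its left, z up, the work surface at z = 0. Lengths are in m, angles in degrees, forces in N, time in s.
With the tool pointing down it reaches from about 0.35 to 0.875 m from the base axis. Payload 4.2 kg.
Tool frame: the origin (TCP) lies where the fingers leave the gripper's body, on its centre line; the fingertips stand 73 mm ahead of it and the grasp point (between the pads) lies 54 mm ahead of it; z points along the fingers, y is the direction in which the jaws open and shut (so a half turn about z gives the same grasp; the last joint's range is limited). The gripper opens to 85 mm and grips with 20 to 120 N. Pads are 22 mm wide; open, the fingers measure 114 mm over their backs; the gripper's body (76 mm by 85 mm) begins 54 mm behind the grasp point. The pads swing forward as they close: fully open they stand 13 mm farther back than shut.
Start: joints at [14.817, 22.042, 0.453, 0, -68.411, -14.817], TCP at [0.625, 0, 0.304] pointing down, gripper open.
Joint ranges: [-179.83, 179.83], [-69.29, 118.12], [-61.27, 80.66], [-181.25, 117.63], [-171.15, -9.14], [-177.46, 177.46]. Speed limits (degrees/s): [159.86, 159.86, 180, 180, 180, 180].

### API

Orientations are given as a 3x3 rotation matrix whose columns are the frame's x, y, z axes.
In Python, from station import ctrl gives the robot as it stands.
- The arm moves only by the tool apply_moves, never from a script. Its argument "rows" is a list of rows, each a list of 3 entries, a list of its own where there are three numbers: the turn, a rotation vector about the world's x, y, z in degrees, then the shift along the world's x, y, z in m, then the opening, from 0 (shut) to 1 (fully open). In form: [[[ax, ay, az], [x, y, z], hand], ...]. A call has 1 to 10 rows; each row is the pose to reach, as a shift and turn from the pose commanded when the call began; what a row does not reach only later rows make up. A row lasts 1/12 s, in which the tool goes at most 41.7 mm and 7.16 degrees, less where a joint would pass 70% of its speed; a pose out of reach is approached as far as the arm can. A call with a gripper value outside its range is refused whole. The fingers move at their own pace and stop on an object; "grip_force" is the grip in N (left out, the last holds). Time passes only in rows, so rows that repeat a pose let the fingers close. It gives the time, the measured TCP pose, the force and the opening at its end, in the units of the state.
- ctrl.state(): the state, without advancing time (a new reading comes with each control period).
- ctrl.get_image(name): name is "scene" or "side" or "wrist"; returns the picture (420x560x3 uint8, blue, green, red); there is no depth.
- ctrl.calibration(name): a dict with "K" (3x3 intrinsics, pixels), "distortion" ([k1, k2, p1, p2, k3] as OpenCV has them; the pictures are not rectified), "T" (4x4, takes a point from camera to world coordinates). Camera axes: x right, y down, z forward; pixel columns grow to the right and rows downward; lengths in m; the calibration is good to about 2 mm. A picture is of the moment at which its call begins: read the wrist's pose just before it. calibration takes no time and is no camera call; for the wrist camera it gives the pose at the moment of the call.
- ctrl.close_job(): hands the job in, once; it reports no verdict.
The state is a dict: "time_s": time; "joint_positions": joint angles; "joint_velocities": joint speeds; "effort": joint torques, N m; "tool_pos": TCP position; "orientation": TCP orientation; "ft_force": force on the tool from outside, world axes, zero at the start; "wrist_torque": the same for the moment, N m; "opening": opening from 0.0 (shut) to 1.0 (fully open).
Only numpy, scipy, OpenCV 4.12 (cv2) and the standard library are available. Lean on these libraries where they do the work, as an engineer would, in place of code of your own. Each camera call takes 0.05 s, during which the arm holds its last target.

## Working session

There is one attempt and no reset: what is moved stays moved. The work goes in short steps, Python scripts to look and compute and a tool call to move; the robot and the scene stay as the last step left them, time stands still between calls to the robot, and variables do not carry over. Pictures are saved under pics/ and viewed, and the job is handed in when it is done.

Besides the shell and the picture viewer there is one more tool, called after "Request:" in YAML: its name, and indented under it one key for each argument. apply_moves: Moves the arm, as the interface text tells. Its arguments: {"type":"object","properties":{"rows":{"type":"array","items":{"type":"array"}},"grip_force":{"type":"number"}},"required":["rows"]}

```bash
mkdir -p pics; ls; cat > look.py <<'E'
from station import ctrl
import cv2,sys
for n in sys.argv[2:]:
    cv2.imwrite(f"pics/{sys.argv[1]}_{n}.png",ctrl.get_image(n))
E
python3 look.py a scene side wrist; python3 -c "
from station import ctrl
import numpy as np
np.set_printoptions(suppress=True,precision=4)
print(ctrl.state())
for n in ['scene','side','wrist']: print(n,ctrl.calibration(n))"
```

```text
pics
{'time_s': 0.15, 'joint_positions': array([ 14.8157,  22.0811,   0.3971,  -0.0176, -68.4126, -14.8153]), 'joint_velocities': array([ 0.0718, -0.1792,  0.2199,  0.0601,  0.0441, -0.0097]), 'effort': array([ -0.0006, -39.2678,  18.8582,   4.1886,  -0.0034,   0.    ]), 'tool_pos': array([0.6247, 0.    , 0.3031]), 'orientation': array([[-0.0001, -1.    , -0.0017],
       [-1.    ,  0.0001, -0.0002],
       [ 0.0002,  0.0017, -1.    ]]), 'ft_force': array([0.0301, 0.3577, 0.921 ]), 'wrist_torque': array([0.0084, 0.0383, 0.0298]), 'opening': 0.9998745954178951}
scene {'K': array([[434.5999,   0.    , 279.1901],
       [  0.    , 434.5999, 211.5205],
       [  0.    ,   0.    ,   1.    ]]), 'distortion': array([-0.0977,  0.    ,  0.    ,  0.    ,  0.    ]), 'T': array([[ 0.4915, -0.6476,  0.5823,  0.0556],
       [-0.8709, -0.3606,  0.334 , -0.296 ],
       [-0.0064, -0.6712, -0.7412,  0.7632],
       [ 0.    ,  0.    ,  0.    ,  1.    ]])}
side {'K': array([[464.9068,   0.    , 281.508 ],
       [  0.    , 464.9068, 214.3748],
       [  0.    ,   0.    ,   1.    ]]), 'distortion': array([-0.0449,  0.    ,  0.    ,  0.    ,  0.    ]), 'T': array([[-0.9986,  0.0201, -0.0492,  0.6439],
       [ 0.053 ,  0.454 , -0.8894,  0.8671],
       [ 0.0045, -0.8908, -0.4544,  0.5352],
       [ 0.    ,  0.    ,  0.    ,  1.    ]])}
wrist {'K': array([[378.2508,   0.    , 280.9574],
       [  0.    , 378.2508, 212.0261],
       [  0.    ,   0.    ,   1.    ]]), 'distortion': array([-0.0032,  0.    ,  0.    ,  0.    ,  0.    ]), 'T': array([[-1.    ,  0.0006, -0.0011,  0.6251],
       [ 0.0003,  0.9595,  0.2816, -0.0713],
       [ 0.0012,  0.2816, -0.9595,  0.3721],
       [ 0.    ,  0.    ,  0.    ,  1.    ]])}
```

View pics/a_scene.png

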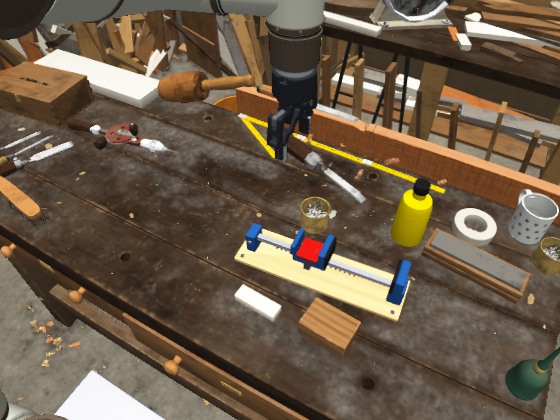

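View pics/a_side.png

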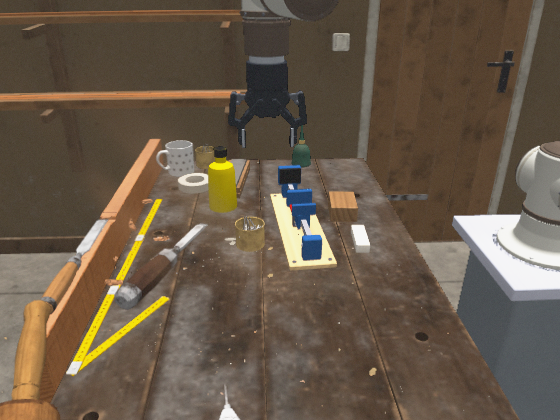

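View pics/a_wrist.png

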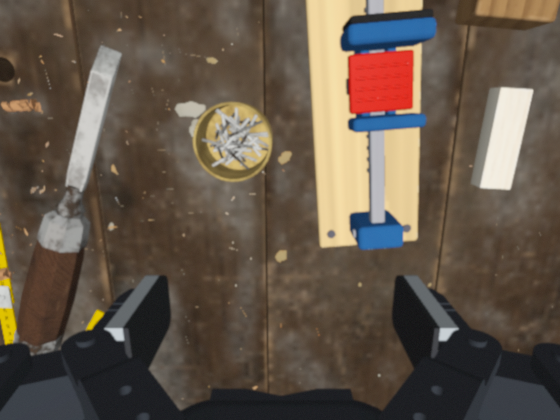

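The clamp lies along world y with the rear stop toward +y: red tab at wrist px ~(382,82), stop at ~(378,230). The tin is at ~(232,140), and the offcut and burl block are on the -x side. Now I'll measure these.

```bash
cat > h.py <<'E'
from station import ctrl
import cv2,numpy as np
np.set_printoptions(suppress=True,precision=4)
def ray(c,uv,z):
    K,d,T=c['K'],c['distortion'],c['T']
    p=cv2.undistortPoints(np.array(uv,float).reshape(-1,1,2),K,d).reshape(-1,2)
    r=np.c_[p,np.ones(len(p))]@T[:3,:3].T; o=T[:3,3]
    return o+r*((z-o[2])/r[:,2])[:,None]
def mask(img,lo,hi,lo2=None,hi2=None):
    h=cv2.cvtColor(img,cv2.COLOR_BGR2HSV); return cv2.inRange(h,lo,hi)
def big(m):
    cs,_=cv2.findContours(m,cv2.RETR_EXTERNAL,cv2.CHAIN_APPROX_NONE)
    return sorted(cs,key=cv2.contourArea,reverse=True)
E
python3 - <<'E'
from h import *
for n in ['wrist','scene']:
    im=cv2.imread(f'pics/a_{n}.png');c=ctrl.calibration(n)
    red=mask(im,(0,190,120),(6,255,255))
    k=big(red)[0]; r=cv2.minAreaRect(k); print(n,'red',r); print(ray(c,[r[0]],.070)); print(ray(c,cv2.boxPoints(r),.070))
    bl=mask(im,(105,120,50),(125,255,255))
    for q in big(bl)[:5]: print('blue',cv2.boundingRect(q),cv2.contourArea(q))
    bd=mask(im,(12,50,150),(26,140,255))
    for q in big(bd)[:3]: print('board',cv2.minAreaRect(q),cv2.contourArea(q))
im=cv2.imread('pics/a_wrist.png')
cv2.imwrite('pics/a_crop.png',cv2.resize(im[0:260,290:450],None,fx=3,fy=3,interpolation=2)[:600] if 0 else cv2.resize(im[0:260,290:450],None,fx=2.3,fy=2.3,interpolation=2))
im=cv2.imread('pics/a_scene.png')
cv2.imwrite('pics/a_crop2.png',cv2.resize(im[190:350,220:430],None,fx=3.6,fy=3.6,interpolation=2))
E
```

```text
wrist red ((381.06201171875, 81.42919921875), (58.204124450683594, 65.78729248046875), 86.18592071533203)
[[ 0.5491 -0.0856  0.07  ]]
[[ 0.5763 -0.1044  0.07  ]
 [ 0.5278 -0.1075  0.07  ]
 [ 0.5208 -0.066   0.07  ]
 [ 0.5713 -0.0627  0.07  ]]
blue (342, 17, 94, 36) 2328.0
blue (351, 212, 52, 38) 1314.5
blue (349, 112, 77, 19) 954.0
board ((338.0262145996094, 123.04620361328125), (247.41720581054688, 59.24519729614258), 88.76359558105469) 10403.5
board ((232.1000213623047, 141.20001220703125), (79.15680694580078, 76.92073059082031), 63.43495178222656) 4818.0
board ((401.5, 184.5), (113.0, 35.0), 90.0) 3212.5
scene red ((309.26922607421875, 249.1538543701172), (20.579378128051758, 20.634845733642578), 19.440034866333008)
[[ 0.541 -0.086  0.07 ]]
[[ 0.5145 -0.0704  0.07  ]
 [ 0.5649 -0.0595  0.07  ]
 [ 0.5682 -0.102   0.07  ]
 [ 0.5183 -0.1112  0.07  ]]
blue (387, 260, 25, 44) 469.0
blue (246, 223, 16, 28) 264.0
blue (310, 234, 25, 36) 230.5
blue (291, 228, 14, 34) 191.0
board ((320.800048828125, 273.1000061035156), (174.87396240234375, 42.69075393676758), 18.434947967529297) 3840.5
board ((437.6773986816406, 145.36590576171875), (260.8778381347656, 17.375288009643555), 18.170103073120117) 1752.5
board ((61.18650817871094, 86.84352111816406), (42.9463996887207, 34.47398376464844), 13.13402271270752) 710.0
```

View pics/a_crop.png

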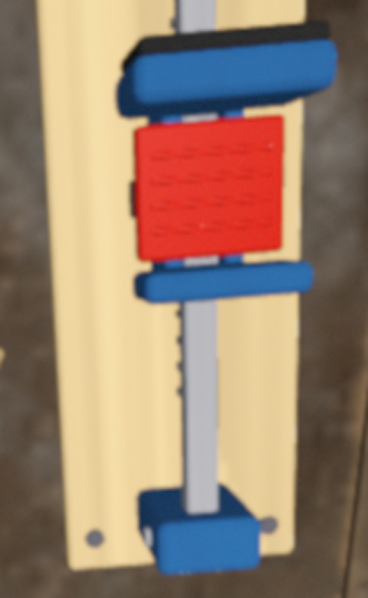

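View pics/a_crop2.png

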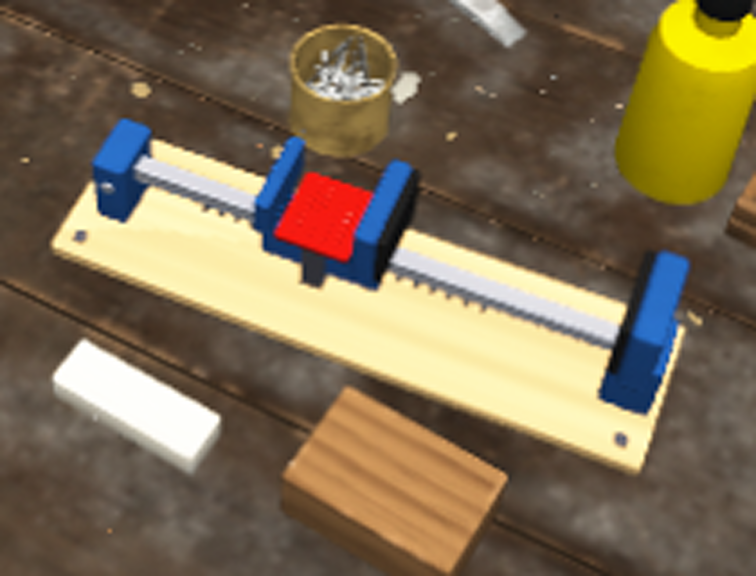

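```bash
python3 - <<'E'
from h import *
im=cv2.imread('pics/a_wrist.png');c=ctrl.calibration('wrist')
def f(l,z):
    p=[(290+a/2.3,b/2.3) for a,b in l]; return ray(c,p,z)
def ang(p): d=p[1]-p[0]; return np.degrees(np.arctan2(-d[0],d[1]))
b=f([(198.5,305),(201.5,510)],.052); print('bar',b,ang(b))
b=f([(40,0),(71,568)],.012); print('bdL',b,ang(b))
b=f([(301,150),(294,550)],.012); print('bdR',b,ang(b))
b=f([(158,520),(259,514)],.063); print('stop',b,b.mean(0))
b=f([(147,300),(310,290)],.090); print('thumb top back edge',b,b.mean(0))
b=f([(137,266),(305,262)],.090); print('thumb top front edge',b,b.mean(0))
for n,s in [('wrist','a'),('scene','a')]:
    m=mask(cv2.imread(f'pics/a_{n}.png'),(0,190,90),(6,255,255)); k=big(m)[0]; M=cv2.moments(k); print(ray(ctrl.calibration(n),[(M['m10']/M['m00'],M['m01']/M['m00'])],.068))
E
```

```text
bar [[ 0.5455 -0.0461  0.052 ]
 [ 0.5389  0.0317  0.052 ]] 4.887685112876494
bdL [[ 0.6022 -0.1541  0.012 ]
 [ 0.5841  0.0715  0.012 ]] 4.588299557623111
bdR [[ 0.5    -0.102   0.012 ]
 [ 0.4859  0.0631  0.012 ]] 4.852827320407356
stop [[0.5579 0.032  0.063 ]
 [0.5202 0.0297 0.063 ]] [0.539  0.0309 0.063 ]
thumb top back edge [[ 0.5715 -0.0507  0.09  ]
 [ 0.5199 -0.0538  0.09  ]] [ 0.5457 -0.0523  0.09  ]
thumb top front edge [[ 0.5752 -0.0612  0.09  ]
 [ 0.5224 -0.0624  0.09  ]] [ 0.5488 -0.0618  0.09  ]
[[ 0.5492 -0.0858  0.068 ]]
[[ 0.542 -0.086  0.068]]
```

Jaw is at about 0.057, so the travel left is about 83 mm. The clamp yaw is about +4.8°, and the tab is near (0.548, -0.086). I'll shut the gripper, align it over the well and look again.

Request:
apply_moves:
  rows:
    - [[0, 0, 2], [-0.02, -0.02, 0], 0]
    - [[0, 0, 4.8], [-0.04, -0.04, 0], 0]
    - [[0, 0, 4.8], [-0.06, -0.06, 0], 0]
    - [[0, 0, 4.8], [-0.077, -0.081, -0.02], 0]
    - [[0, 0, 4.8], [-0.077, -0.081, -0.05], 0]
    - [[0, 0, 4.8], [-0.077, -0.081, -0.08], 0]
    - [[0, 0, 4.8], [-0.077, -0.081, -0.1], 0]
    - [[0, 0, 4.8], [-0.077, -0.081, -0.1], 0]
    - [[0, 0, 4.8], [-0.077, -0.081, -0.1], 0]
  grip_force: 40

```text
time_s: 0.9
tool_pos: [0.5477, -0.0811, 0.2033]
orientation: [[0.084, -0.996, -0.002], [-0.996, -0.084, -0.001], [0.001, 0.002, -1.0]]
ft_force: [0.6, -0.1, 0.8]
opening: 0.001
```

```bash
python3 look.py b scene side wrist; python3 - <<'E'
from h import *
s=ctrl.state(); print(s['tool_pos'],s['orientation'],s['opening'],s['time_s'],s['ft_force'])
a=cv2.imread('pics/b_scene.png')[150:330,220:430];b=cv2.imread('pics/b_side.png')[80:280,200:400]
cv2.imwrite('pics/b_c1.png',cv2.resize(a,None,fx=3.3,fy=3.3,interpolation=2))
cv2.imwrite('pics/b_c2.png',cv2.resize(b,None,fx=3,fy=3,interpolation=2))
E
```

```text
[ 0.5491 -0.0808  0.2057] [[ 0.0842 -0.9964  0.0035]
 [-0.9964 -0.0842  0.    ]
 [ 0.0003 -0.0035 -1.    ]] 0.005595194415248127 1.05 [0.1521 0.5849 0.7287]
```

View pics/b_c1.png

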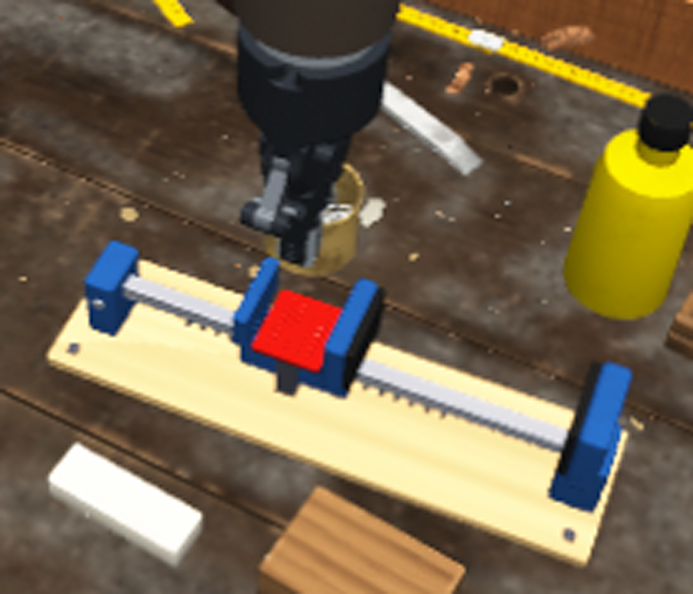

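View pics/b_c2.png

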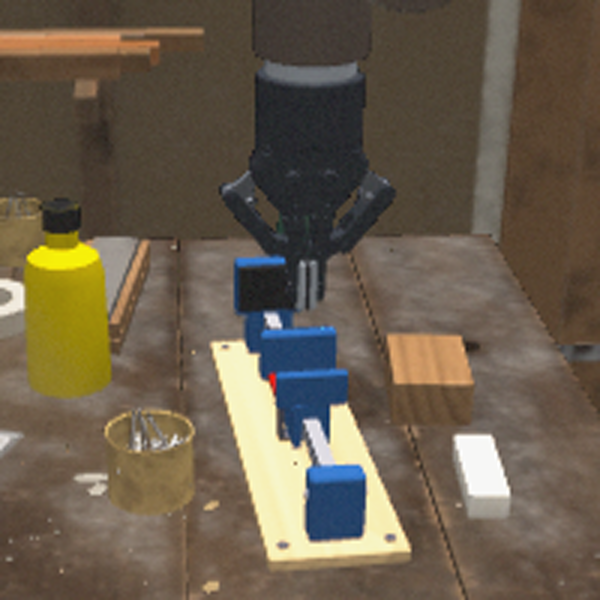

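View pics/b_wrist.png

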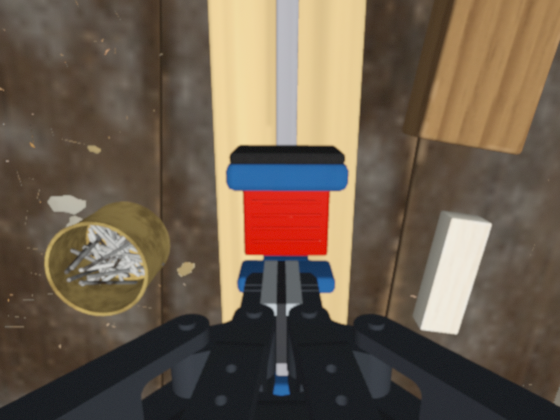

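Aligned: in the wrist view the tab is a square at columns 245–329, centred at about (286,222), and the finger line is at column 282. Before descending I'll check the tab centre again from this closer view.

```bash
python3 - <<'E'
from h import *
c=ctrl.calibration('wrist');im=cv2.imread('pics/b_wrist.png')
k=big(mask(im,(0,190,90),(6,255,255)))[0];x,y,w,h=cv2.boundingRect(k);print(x,y,w,h)
print(ray(c,[(x,y),(x+w,y),(x,y+h),(x+w,y+h),(x+w/2,y+h/2)],.070), ctrl.state()['tool_pos'])
print('jaw back top edge (inner)',ray(c,[(286,190)],.097),'thumb inner top',ray(c,[(250,262),(325,262)],.09))
E
```

```text
244 192 85 63
[[ 0.5724 -0.1018  0.07  ]
 [ 0.5254 -0.1059  0.07  ]
 [ 0.5703 -0.0642  0.07  ]
 [ 0.5209 -0.0684  0.07  ]
 [ 0.5473 -0.0855  0.07  ]] [ 0.5491 -0.0808  0.2057]
jaw back top edge (inner) [[ 0.5501 -0.1112  0.097 ]] thumb inner top [[ 0.5654 -0.069   0.09  ]
 [ 0.5259 -0.0724  0.09  ]]
```

Request:
apply_moves:
  rows:
    - [[0, 0, 0], [0, -0.002, -0.02], 0]
    - [[0, 0, 0], [0, -0.002, -0.04], 0]
    - [[0, 0, 0], [0, -0.002, -0.053], 0]
    - [[0, 0, 0], [0, -0.002, -0.056], 0]
    - [[0, 0, 0], [0, -0.002, -0.056], 0]

```text
time_s: 1.47
tool_pos: [0.5483, -0.0829, 0.1483]
orientation: [[0.084, -0.996, 0.0], [-0.996, -0.084, -0.0], [0.0, -0.0, -1.0]]
ft_force: [0.2, -1.1, 0.1]
opening: 0.003
```

Request:
apply_moves:
  rows:
    - [[0, 0, 0], [0, 0, -0.003], 0]
    - [[0, 0, 0], [0, 0, -0.006], 0]
    - [[0, 0, 0], [0, 0, -0.008], 0]
    - [[0, 0, 0], [0, 0, -0.008], 0]

```text
time_s: 1.8
tool_pos: [0.548, -0.0829, 0.1401]
orientation: [[0.084, -0.996, 0.0], [-0.996, -0.084, 0.0], [-0.0, -0.0, -1.0]]
ft_force: [-0.7, 0.1, -0.4]
opening: 0.001
```

```bash
python3 look.py c scene wrist; python3 - <<'E'
import cv2
a=cv2.imread('pics/c_scene.png')[190:310,230:400]
cv2.imwrite('pics/c_c1.png',cv2.resize(a,None,fx=4.2,fy=4.2,interpolation=2))
E
```

```text
(no output)
```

View pics/c_c1.png

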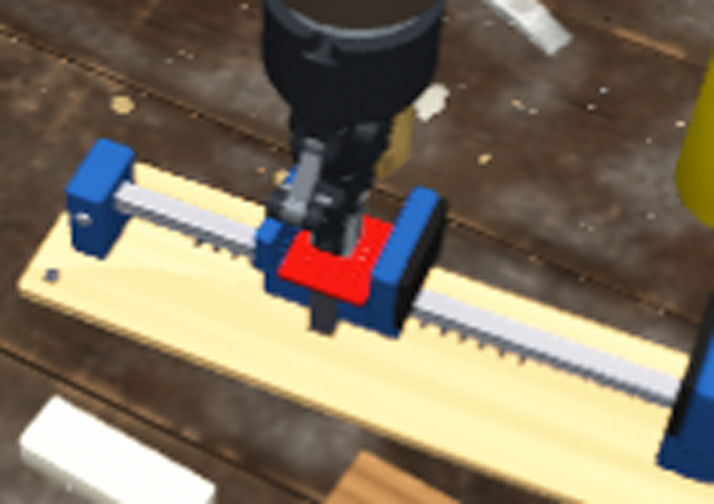

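View pics/c_wrist.png

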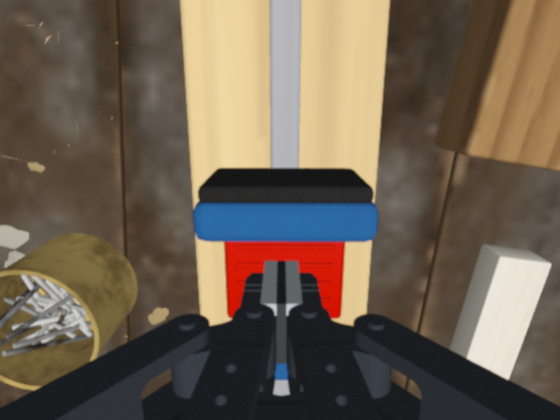

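Fingertips are inside the well just above the tab (scene crop ~(340,250)), with clearance to both walls. I'll press on slowly.

Request:
apply_moves:
  rows:
    - [[0, 0, 0], [0, 0, -0.0015], 0]
    - [[0, 0, 0], [0, 0, -0.003], 0]
    - [[0, 0, 0], [0, 0, -0.003], 0]

```text
time_s: 2.15
tool_pos: [0.5484, -0.083, 0.1374]
orientation: [[0.084, -0.996, 0.001], [-0.996, -0.084, -0.0], [0.0, -0.001, -1.0]]
ft_force: [-0.5, 0.2, 4.7]
opening: -0.0
```

Request:
apply_moves:
  rows:
    - [[0, 0, 0], [0, 0, -0.001], 0]
    - [[0, 0, 0], [0, 0, -0.002], 0]
    - [[0, 0, 0], [0, 0, -0.002], 0]

```text
time_s: 2.4
tool_pos: [0.5483, -0.083, 0.1352]
orientation: [[0.084, -0.996, 0.001], [-0.996, -0.084, -0.0], [0.0, -0.001, -1.0]]
ft_force: [-0.7, 0.3, 5.5]
opening: -0.002
```

Request:
apply_moves:
  rows:
    - [[0, 0, 0], [0, 0, -0.001], 0]
    - [[0, 0, 0], [0, 0, -0.002], 0]
    - [[0, 0, 0], [0, 0, -0.002], 0]

```text
time_s: 2.65
tool_pos: [0.5483, -0.083, 0.1337]
orientation: [[0.084, -0.996, 0.001], [-0.996, -0.084, -0.0], [0.0, -0.001, -1.0]]
ft_force: [-1.1, -0.1, 7.4]
opening: -0.003
```

Request:
apply_moves:
  rows:
    - [[0, 0, 0], [0, 0, -0.001], 0]
    - [[0, 0, 0], [0, 0, -0.001], 0]

```text
time_s: 2.82
tool_pos: [0.5484, -0.0829, 0.1336]
orientation: [[0.084, -0.996, 0.001], [-0.996, -0.084, -0.0], [0.001, -0.001, -1.0]]
ft_force: [-3.4, 1.6, 13.5]
opening: 0.003
```

Tab is bottomed (13.5 N, no more travel). Now push along the bar.

Request:
apply_moves:
  rows:
    - [[0, 0, 0], [-0.0003, 0.004, 0], 0]
    - [[0, 0, 0], [-0.0007, 0.008, 0], 0]
    - [[0, 0, 0], [-0.001, 0.012, 0], 0]
    - [[0, 0, 0], [-0.0014, 0.017, 0], 0]
    - [[0, 0, 0], [-0.0018, 0.022, 0], 0]
    - [[0, 0, 0], [-0.0023, 0.027, 0], 0]
    - [[0, 0, 0], [-0.0023, 0.027, 0], 0]

```text
time_s: 3.4
tool_pos: [0.5462, -0.056, 0.1336]
orientation: [[0.085, -0.996, 0.001], [-0.996, -0.085, -0.001], [0.001, -0.001, -1.0]]
ft_force: [-3.2, -0.2, 12.9]
opening: -0.004
```

```bash
python3 look.py d scene; python3 - <<'E'
import cv2
a=cv2.imread('pics/d_scene.png')[190:310,230:400]
cv2.imwrite('pics/d_c1.png',cv2.resize(a,None,fx=4.2,fy=4.2,interpolation=2))
E
```

```text
(no output)
```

View pics/d_c1.png

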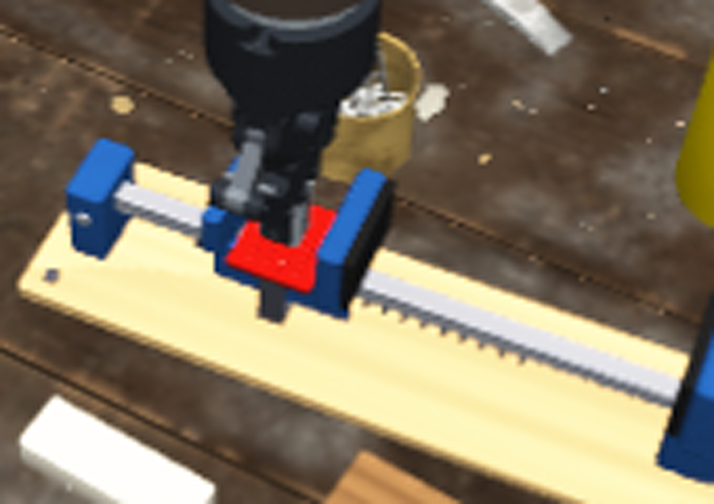

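The jaw slides along with the fingertips and the tab stays down. I'll continue.

Request:
apply_moves:
  rows:
    - [[0, 0, 0], [-0.0004, 0.005, 0], 0]
    - [[0, 0, 0], [-0.0008, 0.01, 0], 0]
    - [[0, 0, 0], [-0.0013, 0.015, 0], 0]
    - [[0, 0, 0], [-0.0017, 0.02, 0], 0]
    - [[0, 0, 0], [-0.0021, 0.025, 0], 0]
    - [[0, 0, 0], [-0.0025, 0.03, 0], 0]
    - [[0, 0, 0], [-0.0029, 0.035, 0], 0]
    - [[0, 0, 0], [-0.0034, 0.04, 0], 0]
    - [[0, 0, 0], [-0.0038, 0.045, 0], 0]
    - [[0, 0, 0], [-0.0038, 0.045, 0], 0]

```text
time_s: 4.28
tool_pos: [0.5425, -0.0108, 0.1336]
orientation: [[0.085, -0.996, 0.002], [-0.996, -0.085, -0.001], [0.001, -0.002, -1.0]]
ft_force: [-2.4, 0.4, 12.3]
opening: -0.001
```

Request:
apply_moves:
  rows:
    - [[0, 0, 0], [-0.0003, 0.003, 0], 0]
    - [[0, 0, 0], [-0.0005, 0.006, 0], 0]
    - [[0, 0, 0], [-0.0008, 0.009, 0], 0]
    - [[0, 0, 0], [-0.0008, 0.009, 0], 0]

```text
time_s: 4.62
tool_pos: [0.5418, -0.0021, 0.1336]
orientation: [[0.085, -0.996, 0.002], [-0.996, -0.085, -0.001], [0.001, -0.002, -1.0]]
ft_force: [-2.3, -1.0, 12.6]
opening: 0.003
```

Request:
apply_moves:
  rows:
    - [[0, 0, 0], [-0.0002, 0.002, 0], 0]
    - [[0, 0, 0], [-0.0003, 0.004, 0], 0]
    - [[0, 0, 0], [-0.0005, 0.006, 0], 0]
    - [[0, 0, 0], [-0.0005, 0.006, 0], 0]

```text
time_s: 4.95
tool_pos: [0.5415, 0.0031, 0.1336]
orientation: [[0.085, -0.996, 0.002], [-0.996, -0.085, -0.002], [0.002, -0.002, -1.0]]
ft_force: [-0.6, -4.8, 11.7]
opening: 0.0
```

Request:
apply_moves:
  rows:
    - [[0, 0, 0], [-0.0002, 0.002, 0], 0]
    - [[0, 0, 0], [-0.0003, 0.004, 0], 0]
    - [[0, 0, 0], [-0.0003, 0.004, 0], 0]

```text
time_s: 5.2
tool_pos: [0.5413, 0.0069, 0.1336]
orientation: [[0.085, -0.996, 0.002], [-0.996, -0.085, -0.002], [0.002, -0.002, -1.0]]
ft_force: [0.5, -5.5, 11.3]
opening: -0.003
```

Request:
apply_moves:
  rows:
    - [[0, 0, 0], [-0.0002, 0.002, 0], 0]
    - [[0, 0, 0], [-0.0003, 0.004, 0], 0]
    - [[0, 0, 0], [-0.0003, 0.004, 0], 0]

```text
time_s: 5.45
tool_pos: [0.5411, 0.0109, 0.1335]
orientation: [[0.085, -0.996, 0.002], [-0.996, -0.085, -0.002], [0.002, -0.002, -1.0]]
ft_force: [-0.8, -6.2, 11.1]
opening: -0.002
```

```bash
python3 look.py e scene side wrist; python3 - <<'E'
import cv2
a=cv2.imread('pics/e_scene.png')[190:310,230:400]
cv2.imwrite('pics/e_c1.png',cv2.resize(a,None,fx=4.2,fy=4.2,interpolation=2))
E
```

```text
(no output)
```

View pics/e_c1.png

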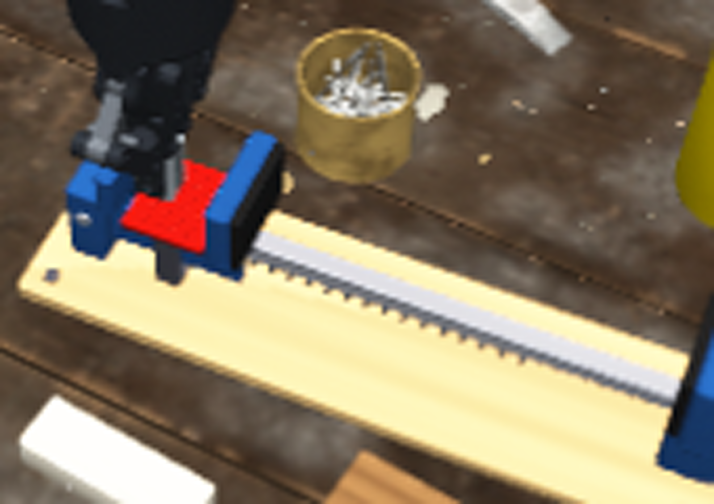

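View pics/e_wrist.png

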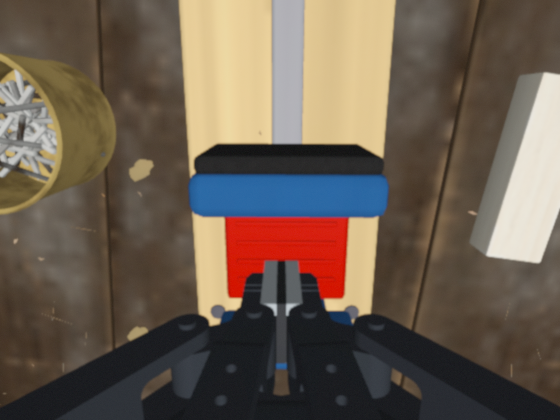

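The jaw looks home: the thumb rest touches the stop block at scene crop ~(120,190), and the fingers are almost at the thumb rest. I'll push a little further for a firm wall contact to confirm.

Request:
apply_moves:
  rows:
    - [[0, 0, 0], [-0.0001, 0.0015, 0], 0]
    - [[0, 0, 0], [-0.0002, 0.003, 0], 0]
    - [[0, 0, 0], [-0.0002, 0.003, 0], 0]

```text
time_s: 5.85
tool_pos: [0.5411, 0.0118, 0.1336]
orientation: [[0.085, -0.996, 0.002], [-0.996, -0.085, -0.005], [0.005, -0.001, -1.0]]
ft_force: [3.3, -16.9, 8.7]
opening: -0.0
```

Firm stop at 17 N with the tab still down. Lift straight up while still lightly pressed against the thumb rest.

Request:
apply_moves:
  rows:
    - [[0, 0, 0], [0, -0.001, 0.001], 0]
    - [[0, 0, 0], [0, -0.001, 0.004], 0]
    - [[0, 0, 0], [0, -0.001, 0.008], 0]
    - [[0, 0, 0], [0, -0.001, 0.013], 0]
    - [[0, 0, 0], [0, -0.002, 0.018], 0]
    - [[0, 0, 0], [0, -0.004, 0.024], 0]
    - [[0, 0, 0], [0, -0.006, 0.034], 0]
    - [[0, 0, 0], [0, -0.006, 0.055], 0]
    - [[0, 0, 0], [0, -0.006, 0.085], 0]
    - [[0, 0, 0], [0, -0.006, 0.115], 0]

```text
time_s: 6.68
tool_pos: [0.5394, 0.0092, 0.248]
orientation: [[0.084, -0.996, -0.001], [-0.996, -0.084, -0.0], [-0.0, 0.001, -1.0]]
ft_force: [1.2, 0.3, 0.1]
opening: 0.001
```

Request:
apply_moves:
  rows:
    - [[0, 0, 0], [0, -0.02, 0.03], 0]
    - [[0, 0, 0], [0, -0.03, 0.05], 0]
    - [[0, 0, 0], [0, -0.03, 0.05], 0]
    - [[0, 0, 0], [0, -0.03, 0.05], 0]

```text
time_s: 7.02
tool_pos: [0.54, -0.021, 0.2988]
orientation: [[0.083, -0.997, 0.004], [-0.997, -0.083, 0.002], [-0.001, -0.004, -1.0]]
ft_force: [-0.2, -0.2, -0.2]
opening: 0.002
```

```bash
python3 look.py f scene side wrist; python3 - <<'E'
import cv2
a=cv2.imread('pics/f_scene.png')[190:330,220:400]
cv2.imwrite('pics/f_c1.png',cv2.resize(a,None,fx=4.2,fy=4.2,interpolation=2))
from station import ctrl; print(ctrl.state()['tool_pos'])
E
```

```text
[ 0.53917581 -0.02065179  0.29583619]
```

View pics/f_c1.png

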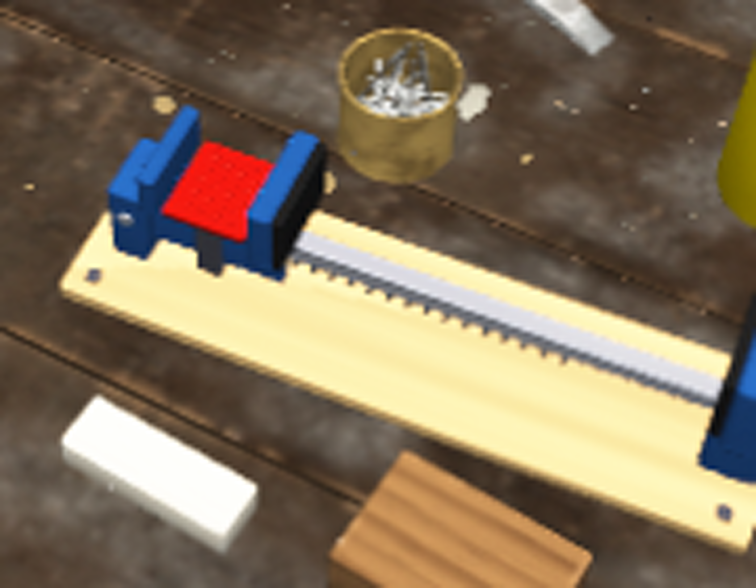

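View pics/f_wrist.png

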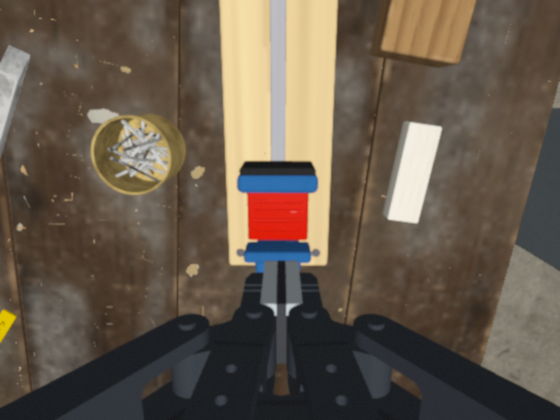

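View pics/f_side.png

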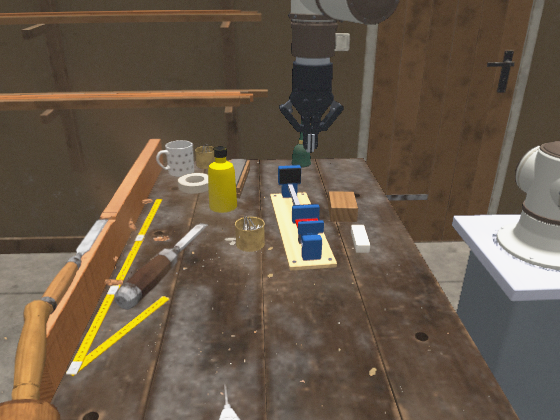

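The jaw appears flush with the stop (scene crop ~(155,175)) and the tab is raised. One numeric check for the jaw and the bystanders.

```bash
python3 - <<'E'
from h import *
for n in ['scene','side']:
    a=cv2.imread(f'pics/a_{n}.png');f=cv2.imread(f'pics/f_{n}.png')
    print(n,[ (lambda M:(round(M['m10']/M['m00'],2),round(M['m01']/M['m00'],2)))(cv2.moments(big(mask(i,(25,180,90),(32,255,255)))[0])) for i in (a,f)])
    R={'scene':dict(off=(230,280,285,325),burl=(295,293,365,355),tin=(298,194,335,230)),'side':dict(off=(345,220,375,257),burl=(328,188,360,222),tin=(230,214,270,252))}[n]
    for k,(x0,y0,x1,y1) in R.items():
        print(k,cv2.phaseCorrelate(*[cv2.cvtColor(i[y0:y1,x0:x1],cv2.COLOR_BGR2GRAY).astype(np.float32) for i in (a,f)]))
c=ctrl.calibration('scene')
for s in 'af':
    M=cv2.moments(big(mask(cv2.imread(f'pics/{s}_scene.png'),(0,190,90),(6,255,255)))[0]);print(ray(c,[(M['m10']/M['m00'],M['m01']/M['m00'])],.070))
E
```

```text
scene [(411.29, 218.42), (411.28, 218.45)]
off ((-0.018338063721333953, 0.4917239787785981), 1.0054264909249764)
burl ((-0.0060172451992812626, 0.0023337476668388035), 0.9912192632133762)
tin ((0.00342536956640771, -0.017519391092619685), 0.993224923643801)
side [(222.13, 184.93), (222.15, 184.9)]
off ((0.006563525289317695, -0.01888025818285044), 1.0050101112325986)
burl ((-0.00945955320678138, -0.16902034826292578), 1.0275322935647435)
tin ((-0.013567467990377224, -0.029289421802193516), 1.002442534044385)
[[ 0.5406 -0.0866  0.07  ]]
[[ 0.5361 -0.0014  0.07  ]]
```

```bash
python3 -c "
from station import ctrl
print(ctrl.state()['ft_force'],ctrl.state()['time_s']);print(ctrl.close_job())"
```

```text
[0.72175336 0.17603908 0.4355835 ] 7.1667
the job is handed in; nothing more can be done
None
```

The clamp is open and handed in at 7.2 s. I pressed the red tab fully down with the shut fingertips and slid the jaw back to the rear stop. With the fingers held against the thumb rest, it stopped firmly at 17 N. I then lifted straight up so the tab could spring back, and moved clear.

**Last checks:**
- **Jaw:** it moved about 85 mm; I had estimated 83 mm. The pictures show it flush with the rear stop.
- **Tab:** it looks sprung up in the scene picture, but I did not measure its height.
- **Bystanders:** the can, tin, offcut and burl block have not moved in either fixed view. The image comparison showed 0.5 px for the offcut in the scene view and 0.17 px for the burl block in the side view. Each was about 0 in the other view, so I took these as noise.
- **Contact:** the robot was touching nothing, with under 1 N at the wrist.

**One disagreement:** the scene and wrist cameras placed the tab about 7 mm apart across the bar. I used the wrist camera, and the fingers landed well inside the well.

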